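Index the round print pallet on its register pin and seat it

TASK

The round print pallet stands raised on its jig, turned out of register. Push it round by the upright studs on its top, with the fingertips and without lifting it, until the notch in its rim is over the register pin; then press it down on the cork in its middle until it is fully seated with the pin in the notch. Leave the pallet seated and let go of it, and leave the ink jar and the spring clamp beside the jig where they are.

Things in the scene. Friction and masses are not known exactly. Their poses are not given: they have to be found in the camera images.
- jig_base: Fixed round grey plate, 200 mm across, 12 mm thick. Origin at the centre of its underside, on the table; z up along the spindle axis. The spindle (24.6 mm across, top at z = 40 mm) is hidden under the pallet. The register pin stands on its own -x side.
- pin_top (a point): Tip of the upright steel register pin, 14 mm across, tapering over its top 5 mm to a 6 mm tip; fixed at (-76, 0, 42) mm in the base's frame. Its dark steel foot block, 24 mm wide, reaches out past the pallet's rim, so it shows from above where the pin is.
- pallet: Loose round white laminate pallet, 160 mm across, 12 mm thick, 0.3 kg, its hub sitting over the spindle. Origin: centre of the plate's underside, z up. One rim notch on its own -x side: in register when its yaw equals the base's. On top four upright round metal studs, 12 mm across, 16 mm tall, 60 mm from the centre at 45, 135, 225, 315 degrees. Turns either way by a light push, stays where left.
- notch (a point): Middle of the notch at the pallet's underside, 76 mm from its centre on its own -x side. The notch is 18 mm wide, open at the rim, 19 mm deep radially, right through the plate; it catches the tapered pin when within about 5 mm sideways. Out of register the rim lands on the pin after 2 mm and goes no lower.
- pallet_mid (a point): Centre of the top face of the cork disc (90 mm across, 1.5 mm thick) on the pallet, on the turning axis: the place to press. Height over the table 57.5 mm raised, as it starts (plate top 56, pallet origin 44, stud tops 72); all are 10 mm lower when fully seated.
- sleeve (a joint): Sliding sleeve round the spindle, under the pallet, that carries it: 0 m raised (as it starts), 0.010 m when the pallet is fully seated. Stiff: a press of about 3 to 6 N on the pallet's middle sinks it, and it stays down when released.
- ink_jar: Bystander: small lidded ink jar, 68 mm across and 63 mm tall, origin at the centre of its underside.
- spring_clamp: Bystander: spring clamp lying flat, 40 x 111 x 24 mm (long along its y), origin at its underside.
Things that resemble listed ones, but are neither listed nor needed, are in the scene too. Leave any purple look-alike of the pallet alone.

How it is judged:
By the outcome, as a careful person would: the job done as asked, in the order asked, and still so for the second after the job is handed in, with the robot touching nothing.
It also fails if it takes over 51 s, if anything falls off the work surface, if the arm or the gripper's body presses on something with over 40 N, if the wrist force passes 120 N, or if a joint passes its speed limit or range.

ROBOT

A 7-joint arm with a two-finger parallel gripper is mounted at the origin on the work surface; the furniture and walls round the work are solid. World frame = base frame: x ahead of the robot, y to its left, z up, the work surface at z = 0. Lengths are in mm, angles in rad, forces in N, time in s.
With the tool pointing down it reaches from about 400 to 875 mm from the base axis. Payload 4.4 kg.
Tool frame: the origin (TCP) lies at the very end of the fingers, on their centre line; the grasp point (between the pads) lies 19 mm behind it (ctrl.grasp_offset is the distance from the TCP to the grasp point, in mm); z points along the fingers, y is the line along which they close (so a half turn about z gives the same grasp; the last joint's range is limited). The gripper opens to 85 mm and grips with 20 to 120 N. Pads are 22 mm wide; open, the fingers measure 114 mm over their backs; the gripper's body (76 mm by 85 mm) begins 54 mm behind the grasp point. The pads swing forward as they close: fully open they stand 13 mm farther back than shut.
Start: joints at [1.224, 0.628, 0.038, 1.517, -0.027, 0.996, -0.02], TCP at [180.158, -624.548, 231.313] pointing down, gripper open.
Joint ranges: [-3.06, 3.06], [-0.37, 2.12], [-1.25, 1.32], [0.18, 2.47], [-1.1, 4.24], [0.23, 1.98], [-2.94, 2.94]. Speed limits (rad/s): [2.57, 2.57, 3.14, 3.14, 3.14, 3.14, 3.14].

INTERFACE

Orientations are given as [roll, pitch, yaw] about the fixed x, y, z axes, in that order (R = Rz(yaw) Ry(pitch) Rx(roll)).
In Python, from cell import status, cams, ctrl gives the robot as it stands.
- The arm moves only by the tool move_arm, never from a script. Its argument "plan" is a list of rows, each a list of 3 entries, a list of its own where there are three numbers: the shift along the world's x, y, z in mm, then the turn, a rotation vector about the world's x, y, z in degrees, then the opening, from 0 (shut) to 1 (fully open). In form: [[[x, y, z], [wx, wy, wz], gripper], ...]. A call has 1 to 10 rows; each row shifts and turns the commanded pose from where the row before left it; what a row does not reach is not made up. A row lasts 1/8 s, in which the tool goes at most 62.5 mm and 10.7 degrees, less where a joint would pass 70% of its speed; a pose out of reach is approached as far as the arm can. A call with a gripper value outside its range is refused whole. The fingers move at their own pace and stop on an object; the grip force is fixed at half the most. Time passes only in rows, so rows that do not move let the fingers close. It gives the time, the measured TCP pose, the force, the opening and the grip force at its end, in the units of the state.
- status.read_state(): the state, without advancing time (a new reading comes with each control period).
- cams.get_image(name): name is "side" or "top" or "wrist"; returns the picture (420x560x3 uint8, blue, green, red); there is no depth.
- cams.camera_params(name): a dict with "K" (3x3 intrinsics, pixels), "pose" (4x4, takes a point from camera to world coordinates); the wrist camera has in their place "tool_from_camera" (4x4, takes a point from camera to tool coordinates, whose origin is the TCP and whose axes are the flange's). Camera axes: x right, y down, z forward; pixel columns grow to the right and rows downward; lengths in mm; the calibration is good to about 2 mm. A picture is of the moment at which its call begins: read the wrist's pose just before it. camera_params takes no time and is no camera call.
- ctrl.finish_job(): hands the job in; it is judged then, once.
The state is a dict: "clock": time; "qpos": joint angles; "qd": joint speeds; "tau": joint torques, N m; "eef_pos": TCP position; "tool_rot": TCP orientation; "force": force on the tool from outside, world axes, zero at the start; "torque": the same for the moment, N m; "width": finger opening in mm; "gripper_force": force on a finger pad.
Only numpy, scipy, OpenCV 4.12 (cv2) and the standard library are available. Lean on these libraries where they do the work, as an engineer would, in place of code of your own. Each camera call takes 0.05 s, during which the arm holds its last target. There are 200 camera calls.

## Working session

There is one attempt and no reset: what is moved stays moved. The work goes in short steps, Python scripts to look and compute and a tool call to move; the robot and the scene stay as the last step left them, time stands still between calls to the robot, and variables do not carry over. Pictures are saved under pics/ and viewed, at most 10 in all, crops included, and the job is handed in when it is done.

Besides the shell and the picture viewer there is one more tool, called after "Call:" in YAML: its name, and indented under it one key for each argument. move_arm: Moves the arm, as the interface text tells. Its arguments: {"type":"object","properties":{"plan":{"type":"array","items":{"type":"array"}}},"required":["plan"]}

```bash
mkdir -p pics; cat > h.py <<'E'
import numpy as np, cv2
from cell import status, cams, ctrl
def ray(name,u,v,z):
    p=cams.camera_params(name);T=np.array(p["pose"]);K=np.array(p["K"])
    d=T[:3,:3]@np.linalg.solve(K,[u,v,1.]);o=T[:3,3]
    return o+d*(z-o[2])/d[2]
def proj(name,P):
    p=cams.camera_params(name);T=np.array(p["pose"]);K=np.array(p["K"])
    c=K@(T[:3,:3].T@(np.array(P,float)-T[:3,3]));return c[:2]/c[2]
E
python3 - <<'E'
from h import *
s=status.read_state();print(s)
for n in("top","side"):
    im=cams.get_image(n);cv2.imwrite(f"pics/{n}0.png",im);p=cams.camera_params(n);print(n,np.round(p["pose"],3),p["K"])
E
```

```text
{'clock': 0.0, 'qpos': array([ 1.22417207,  0.62935369,  0.03841209,  1.51836549, -0.02697716,
        0.99630552, -0.01997021]), 'qd': array([ 0.00076714, -0.00130306, -0.00090374, -0.00013454,  0.00077014,
       -0.00014474, -0.00019454]), 'tau': array([-2.80735367e-04, -5.63402689e+01,  1.22622382e+00, -1.93440217e+01,
        1.09253463e-02,  1.03165975e-02,  8.45908623e-07]), 'eef_pos': array([ 180.01021913, -623.9237899 ,  230.38445517]), 'tool_rot': array([-3.13967802e+00,  2.72574736e-05,  2.80890725e-01]), 'force': array([-0.07486741, -0.50503854, -0.08781301]), 'torque': array([0.03492246, 0.04387017, 0.0108924 ]), 'gripper_force': 0.0, 'width': 85.17410902233995}
top [[ 7.000000e-03 -9.980000e-01  6.000000e-02  3.714040e+02]
 [-1.000000e+00 -8.000000e-03 -1.000000e-02  1.666690e+02]
 [ 1.000000e-02 -6.000000e-02 -9.980000e-01  1.376545e+03]
 [ 0.000000e+00  0.000000e+00  0.000000e+00  1.000000e+00]] [[486.26386232   0.         280.04735735]
 [  0.         486.26386232 208.07338896]
 [  0.           0.           1.        ]]
side [[-9.22000e-01 -2.72000e-01  2.74000e-01  1.32376e+02]
 [-3.86000e-01  6.12000e-01 -6.90000e-01  9.08147e+02]
 [ 2.00000e-02 -7.42000e-01 -6.70000e-01  7.70262e+02]
 [ 0.00000e+00  0.00000e+00  0.00000e+00  1.00000e+00]] [[480.20473209   0.         278.76519443]
 [  0.         480.20473209 200.9314761 ]
 [  0.           0.           1.        ]]
```

View pics/top0.png

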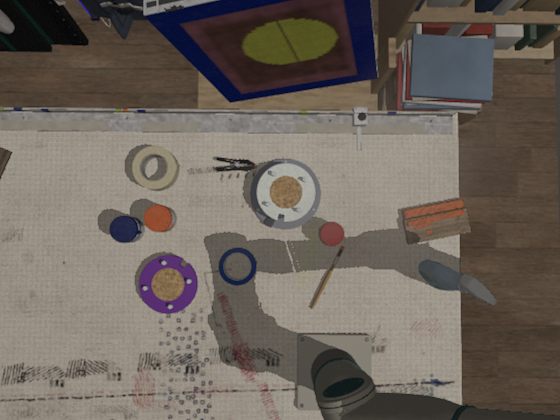

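View pics/side0.png

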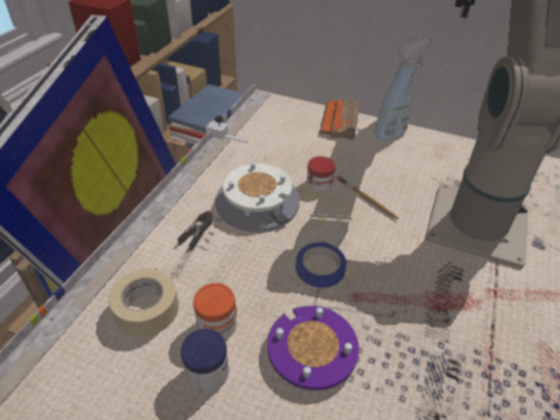

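The white pallet is at top (286,191) and side (258,186). The purple look-alike at top (168,284) is to be left alone. The clamp is at (235,163), and the red-lidded jar next to the jig at (332,234). I'll enlarge the pallet to confirm it and to see the pin foot, notch and studs.

```bash
python3 - <<'E'
from h import *
t=cv2.imread("pics/top0.png")[145:250,205:355];s=cv2.imread("pics/side0.png")[150:240,165:350]
a=cv2.resize(t,(800,560),interpolation=cv2.INTER_CUBIC);cv2.imwrite("pics/topc.png",a)
b=cv2.resize(s,None,fx=4.3,fy=4.3,interpolation=cv2.INTER_CUBIC);cv2.imwrite("pics/sidec.png",b)
E
```

```text
(no output)
```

View pics/topc.png

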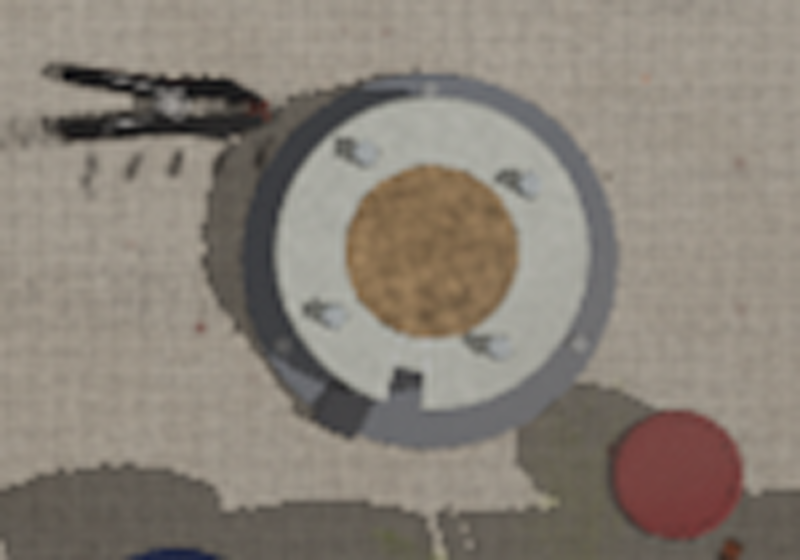

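View pics/sidec.png

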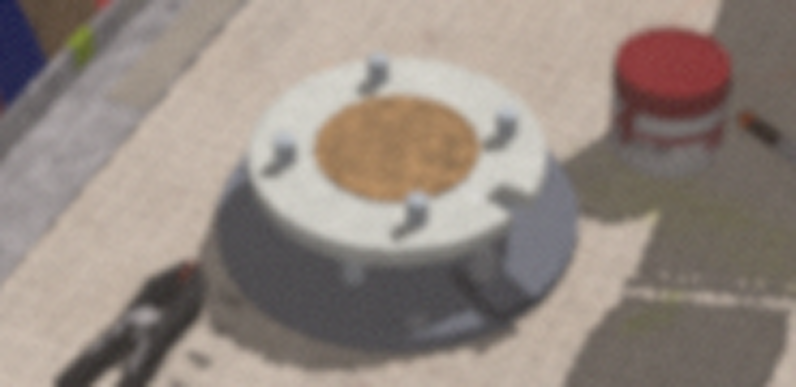

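Confirmed in the crop: a white plate with cork centred at (432,251) and four studs at (368,153), (528,184), (334,314) and (499,344). The notch is at about (406,385), and the dark foot block at about (344,408), a little clockwise of it in the picture.

```bash
python3 - <<'E'
from h import *
f=lambda u,v,z:ray("top",205+(u+.5)/5.3333-.5,145+(v+.5)/5.3333-.5,z)
c=f(432,251,57.5);b=f(431,261,12);print("cork",c,"base",b)
g=lambda u,v,z:ray("side",165+u/4.3,150+v/4.3,z)
print("side cork",g(397,148,57.5))
ang=lambda p,c:np.degrees(np.arctan2(*(p-c)[1::-1])) if 0 else np.degrees(np.arctan2((p-c)[1],(p-c)[0]))
for u,v in[(368,153),(528,184),(334,314),(499,344)]:
    p=f(u,v,70);print("stud",p[:2],np.hypot(*(p-c)[:2]),ang(p,c))
for u,v in[(378,74),(507,117),(284,141),(416,202)]:
    p=g(u,v,72);print("sstud",p[:2],np.hypot(*(p-c)[:2]),ang(p,c))
p=f(406,388,56);print("notch",p,np.hypot(*(p-c)[:2]),ang(p,c))
for q in[(344,408),(332,426)]:
    p=f(*q,20);print("foot",p,np.hypot(*(p-c)[:2]),ang(p,c),ang(p,b))
p=f(677,474,63);print("jar",p)
for q in [(265,108),(45,70),(60,130)]: print("clamp",f(*q,15))
E
```

```text
cork [495.80654761 139.03885715  57.5       ] base [494.79183436 138.5807599   12.        ]
side cork [491.25723184 141.79950426  57.5       ]
stud [544.23275247 172.05600568] 58.61083017379315 34.286296723929055
stud [529.09833568  90.85450364] 58.566842799649315 -55.358424537195695
stud [462.30652287 188.58642256] 59.809806019157186 124.06335246688114
stud [447.76298746 105.17489846] 58.77883437546433 -144.82154197291956
sstud [519.54258909 104.57836962] 41.844054126866034 -55.44131540103012
sstud [441.03425201 110.11870415] 61.93851480008238 -152.16563445363934
sstud [540.48855963 176.3597434 ] 58.21795898454983 39.870498056415315
sstud [457.3873893  192.21652407] 65.60408512322006 125.84690351836377
notch [425.76516054 151.8188516   56.        ] 71.19778199193458 169.65936848890533
foot [416.53968754 183.77483331  20.        ] 91.01946313298316 150.5608450462505 149.99166720750173
foot [407.08118822 189.96953127  20.        ] 102.30407111655505 150.14305024258562 149.63439832980893
jar [382.91068436  14.36046392  63.        ]
clamp [574.98569114 226.90004665  15.        ]
clamp [594.22895373 343.32219163  15.        ]
clamp [562.37407467 334.92981606  15.        ]
```

The pallet yaw is about −10.5°, and the pin direction at 150° gives a base yaw of about −30°. So I need about 19.5° clockwise, pushing the stud at 124° in the +x+y direction with shut fingers.

Call:
move_arm:
  plan:
    - [[30, 37, 0], [0, 0, 0], 0]
    - [[30, 37, 0], [0, 0, 1], 0]
    - [[30, 37, 0], [0, 0, 1], 0]
    - [[30, 37, 0], [0, 0, 1], 0]
    - [[30, 37, 0], [0, 0, 1], 0]
    - [[30, 37, 0], [0, 0, 1], 0]
    - [[30, 37, 0], [0, 0, 1], 0]
    - [[30, 37, 0], [0, 0, 1], 0]
    - [[30, 37, 0], [0, 0, 1], 0]
    - [[30, 37, 0], [0, 0, 0], 0]

```text
clock: 1.35
eef_pos: [480.8, -253.2, 231.1]
tool_rot: [-3.141, 0.0, 0.42]
force: [0.3, -0.2, 0.0]
width: 0.0
gripper_force: 0.0
```

Call:
move_arm:
  plan:
    - [[-5, 45, 0], [0, 0, 0], 0]
    - [[-5, 45, 0], [0, 0, 0], 0]
    - [[-5, 45, 0], [0, 0, 0], 0]
    - [[-5, 45, 0], [0, 0, 0], 0]
    - [[-5, 45, 0], [0, 0, 0], 0]
    - [[-5, 45, 0], [0, 0, 0], 0]
    - [[-5, 45, 0], [0, 0, 0], 0]
    - [[-5, 45, 0], [0, 0, 0], 0]
    - [[0, 0, 0], [0, 0, 0], 0]
    - [[0, 0, 0], [0, 0, 0], 0]

```text
clock: 2.6
eef_pos: [440.0, 104.7, 231.1]
tool_rot: [3.141, 0.001, 0.42]
force: [0.3, 0.4, 0.6]
width: -0.1
gripper_force: 0.0
```

Call:
move_arm:
  plan:
    - [[-2, 36, 0], [0, 0, 0], 0]
    - [[-2, 36, 0], [0, 0, 0], 0]
    - [[0, 0, 0], [0, 0, 0], 0]
    - [[0, 0, 0], [0, 0, 0], 0]

```text
clock: 3.1
eef_pos: [436.4, 175.5, 231.1]
tool_rot: [3.141, 0.001, 0.418]
force: [-0.1, -0.7, -0.4]
width: 0.3
gripper_force: 0.0
```

```bash
cat >> h.py <<'E'
from scipy.spatial.transform import Rotation as R
def wpose():
    s=status.read_state();T=np.eye(4);T[:3,:3]=R.from_euler("xyz",s["tool_rot"]).as_matrix();T[:3,3]=s["eef_pos"]
    return T@np.array(cams.camera_params("wrist")["tool_from_camera"])
def wray(T,u,v,z):
    d=T[:3,:3]@np.linalg.solve(np.array(cams.camera_params("wrist")["K"]),[u,v,1.]);o=T[:3,3]
    return o+d*(z-o[2])/d[2]
E
python3 - <<'E'
from h import *
T=wpose();im=cams.get_image("wrist");cv2.imwrite("pics/w1.png",im);np.save("w1.npy",T);print(T.round(2))
E
```

```text
[[ 4.1000e-01 -8.7000e-01 -2.8000e-01  5.0698e+02]
 [-9.1000e-01 -3.9000e-01 -1.3000e-01  2.0710e+02]
 [ 0.0000e+00  3.1000e-01 -9.5000e-01  3.7393e+02]
 [ 0.0000e+00  0.0000e+00  0.0000e+00  1.0000e+00]]
```

View pics/w1.png

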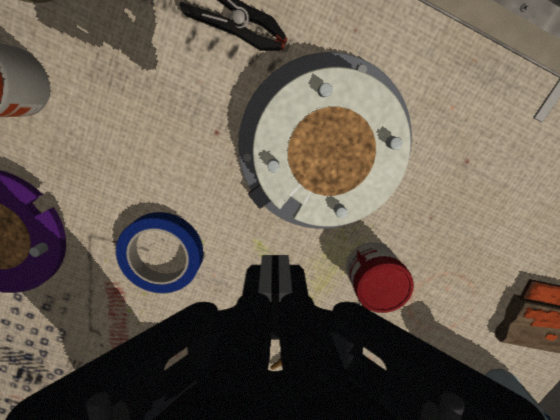

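The wrist view shows the cork at (332,151), studs at (273,165), (326,89), (396,142) and (341,211), the notch at about (293,203) and the foot block at about (258,197).

```bash
python3 - <<'E'
from h import *
T=np.load("w1.npy")
c=wray(T,332,151,57.5);print("cork",c)
P=[]
for q in[(273,164),(326,88),(396,141),(341,210)]:
    p=wray(T,*q,72);d=(p-c)[:2];P.append(p);print(p.round(1),np.hypot(*d),np.degrees(np.arctan2(d[1],d[0])))
print("studs mean",np.mean(P,0))
for n,q,z in[("notch",(292,205),56),("foot",(258,197),20)]:
    p=wray(T,*q,z);d=(p-c)[:2];print(n,p.round(1),np.hypot(*d),np.degrees(np.arctan2(d[1],d[0])))
im=cv2.imread("pics/w1.png")[140:240,225:315];cv2.imwrite("pics/w1c.png",cv2.resize(im,None,fx=6,fy=6,interpolation=cv2.INTER_CUBIC))
E
```

```text
cork [495.3054007 137.9238482  57.5      ]
[461.3 188.   72. ] 60.562843042497654 124.17774779761444
[544.1 172.   72. ] 59.49078931434172 34.916028811178634
[529.1  89.5  72. ] 59.03197307705316 -55.11494398178886
[446.3 105.3  72. ] 58.8151849378803 -146.36421291106075
studs mean [495.19396082 138.71190237  72.        ]
notch [426.8 150.6  56. ] 69.63587326239865 169.50451286299207
foot [410.4 185.2  20. ] 97.13178990410599 150.90488004487057
```

View pics/w1c.png

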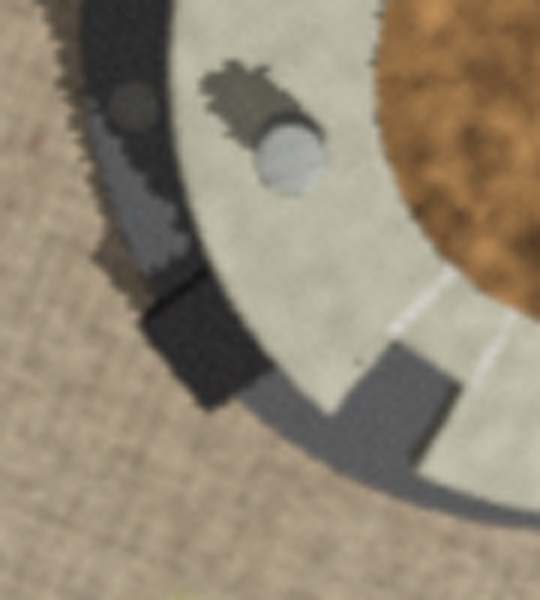

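The crop gives the foot block's outer edge mid at (176,364) and inner mid at (237,322), and the notch's inner mid at (427,364) and opening mid at (372,438).

```bash
python3 - <<'E'
from h import *
T=np.load("w1.npy");c=np.array([495.2,138.6])
for n,q,z in[("fo",(176,364),16),("fi",(237,322),16),("fo",(176,364),24),("fi",(237,322),24),("ni",(427,364),56),("no",(372,438),56)]:
    p=wray(T,225+q[0]/6,140+q[1]/6,z);d=p[:2]-c;print(n,z,p.round(1),np.hypot(*d),np.degrees(np.arctan2(d[1],d[0])))
E
```

```text
fo 16 [403.4 187.2  16. ] 103.88768562665052 152.13829198478584
fi 16 [416.3 179.4  16. ] 88.8652713943842 152.64737720461878
fo 24 [405.7 187.6  24. ] 102.0590064770789 151.30932193174587
fi 24 [418.3 180.   24. ] 87.36108464090474 151.67615167599945
ni 56 [433.  148.6  56. ] 62.97847887173393 170.8840205043463
no 56 [416.5 151.7  56. ] 79.83558228253929 170.5229102268107
```

Call:
move_arm:
  plan:
    - [[-4, -1, -40], [0, 0, 0], 0]
    - [[0, 0, -40], [0, 0, 0], 0]
    - [[0, 0, -40], [0, 0, 0], 0]
    - [[0, 0, -30], [0, 0, 0], 0]
    - [[0, 0, -12], [0, 0, 0], 0]
    - [[0, 0, -7], [0, 0, 0], 0]
    - [[0, 0, 0], [0, 0, 0], 0]
    - [[0, 0, 0], [0, 0, 0], 0]

```text
clock: 4.15
eef_pos: [432.8, 176.6, 63.2]
tool_rot: [3.142, -0.002, 0.42]
force: [0.7, 0.4, 0.4]
width: 0.3
gripper_force: 0.0
```

Call:
move_arm:
  plan:
    - [[4, 2, 0], [0, 0, 0], 0]
    - [[4, 2, 0], [0, 0, 0], 0]
    - [[3, 1.5, 0], [0, 0, 0], 0]
    - [[3, 1.4, 0], [0, 0, 0], 0]
    - [[3, 1.4, 0], [0, 0, 0], 0]
    - [[3, 1.4, 0], [0, 0, 0], 0]
    - [[0, 0, 0], [0, 0, 0], 0]
    - [[0, 0, 0], [0, 0, 0], 0]

```text
clock: 5.15
eef_pos: [452.6, 186.2, 62.3]
tool_rot: [3.141, -0.001, 0.42]
force: [-0.3, 0.4, -0.5]
width: 0.3
gripper_force: 0.1
```

Call:
move_arm:
  plan:
    - [[3, 1, 0], [0, 0, 0], 0]
    - [[3, 1, 0], [0, 0, 0], 0]
    - [[2, 1, 0], [0, 0, 0], 0]
    - [[2, 1, 0], [0, 0, 0], 0]
    - [[0, 0, 0], [0, 0, 0], 0]
    - [[0, 0, 0], [0, 0, 0], 0]

```text
clock: 5.9
eef_pos: [462.7, 190.2, 62.4]
tool_rot: [3.141, -0.001, 0.42]
force: [0.1, -0.1, -0.4]
width: -0.1
gripper_force: 0.0
```

```bash
python3 - <<'E'
from h import *
T=wpose();im=cams.get_image("wrist");np.save("w2.npy",T);b=cams.get_image("side")[130:250,165:350]
a=cv2.resize(im,(400,300),interpolation=cv2.INTER_AREA)
b=cv2.resize(b,(400,300),interpolation=cv2.INTER_CUBIC)
t=cams.get_image("top")[145:250,205:355];t=cv2.resize(t,(400,280),interpolation=cv2.INTER_CUBIC)
o=np.zeros((600,800,3),np.uint8);o[:300,:400]=a;o[:300,400:]=b;o[300:580,:400]=t;cv2.imwrite("pics/m2.png",o);cv2.imwrite("pics/w2.png",im)
E
```

```text
(no output)
```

View pics/m2.png

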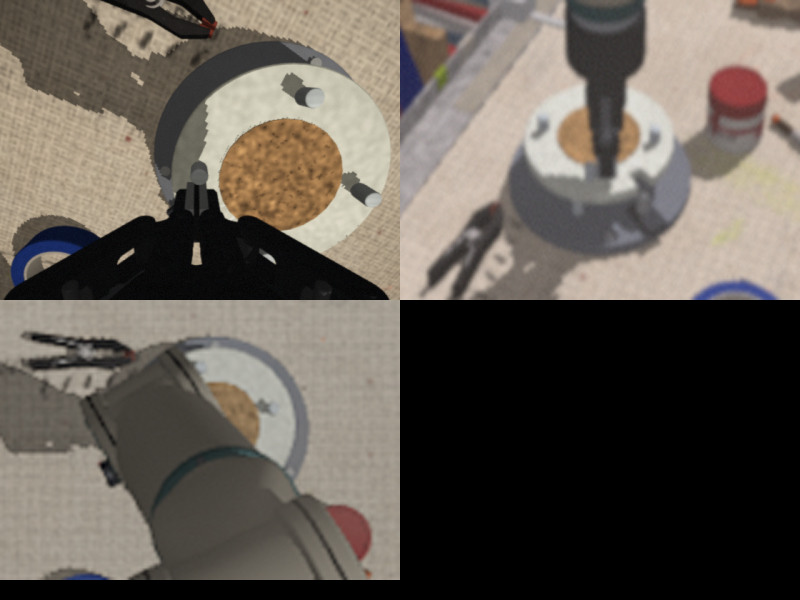

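The pushed stud is against the fingertip at (199,172) and the notch looks near the pin foot. I'll back off and measure from the earlier overhead pose.

Call:
move_arm:
  plan:
    - [[-9, -4, 0], [0, 0, 0], 0]
    - [[-9, -4, 0], [0, 0, 0], 0]
    - [[-8, -6, 30], [0, 0, 0], 0]
    - [[0, 0, 45], [0, 0, 0], 0]
    - [[0, 0, 45], [0, 0, 0], 0]
    - [[0, 0, 45], [0, 0, 0], 0]
    - [[0, 0, 4], [0, 0, 0], 0]
    - [[0, 0, 0], [0, 0, 0], 0]
    - [[0, 0, 0], [0, 0, 0], 0]

```text
clock: 7.18
eef_pos: [435.0, 175.6, 229.9]
tool_rot: [3.142, 0.003, 0.42]
force: [-0.4, 0.5, -0.1]
width: 0.1
gripper_force: 0.0
```

```bash
python3 - <<'E'
from h import *
T=wpose();im=cams.get_image("wrist");np.save("w3.npy",T);print(T[:3,3])
cv2.imwrite("pics/w3.png",im);cv2.imwrite("pics/w3c.png",cv2.resize(im[40:240,225:425],(600,600),interpolation=cv2.INTER_CUBIC))
E
```

```text
[505.87069456 207.37335551 372.59222025]
```

View pics/w3c.png

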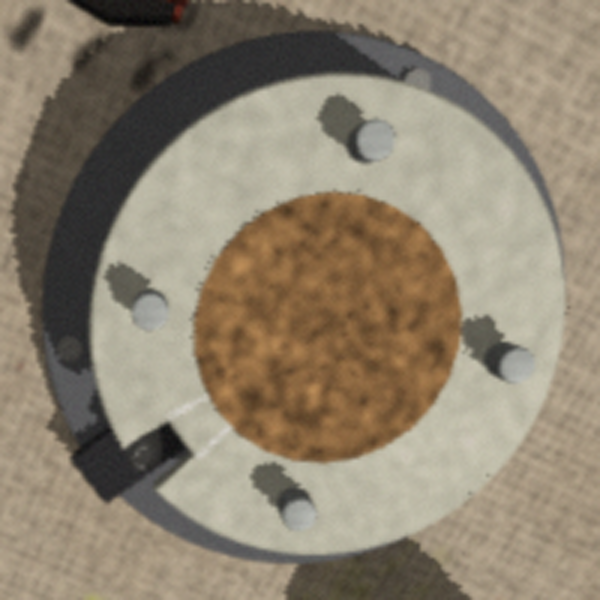

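The notch is now over the pin, with the pin tip at about (147,454). The notch's inner corners are at (176,424) and (191,452), and its mouth corners at (121,447) and (156,487).

```bash
python3 - <<'E'
from h import *
T=np.load("w3.npy");c=None
w=lambda u,v,z:wray(T,225+(u+.5)/3-.5,40+(v+.5)/3-.5,z)
S=[w(u,v,72) for u,v in[(150,308),(376,138),(517,362),(299,508)]]
c=np.mean(S,0);print("c",c,"cork",w(328,327,57.5))
A=lambda p:(np.hypot(*(p-c)[:2]),np.degrees(np.arctan2(p[1]-c[1],p[0]-c[0])))
for s in S:print(A(s))
print("pin",A(w(147,454,42)))
for q in[(176,424),(191,452),(121,447),(156,487)]:print("notch",A(w(*q,56)))
for q in[(73,459),(109,502)]:print("foot",A(w(*q,20)))
E
```

```text
c [495.7483883  137.68755168  72.        ] cork [496.55028526 137.70332058  57.5       ]
(np.float64(59.86907624596825), np.float64(106.0084066751465))
(np.float64(59.204608132054304), np.float64(15.626257086895547))
(np.float64(59.93618084013951), np.float64(-74.30966394651892))
(np.float64(58.87236989242879), np.float64(-164.44030999024767))
pin (np.float64(76.50753238142852), np.float64(151.98365390171048))
notch (np.float64(59.942429123902656), np.float64(147.12489200647417))
notch (np.float64(61.964647441255174), np.float64(157.6387918733497))
notch (np.float64(80.57200396048866), np.float64(144.5752021263608))
notch (np.float64(79.65226543400284), np.float64(158.22920844996838))
foot (np.float64(104.76438703332731), np.float64(145.51604171865384))
foot (np.float64(104.54757373491164), np.float64(157.81178217546503))
```

The alignment is within about 1° (1.5 mm), inside the 5 mm catch. Now I'll press the centre at (495.7,138).

Call:
move_arm:
  plan:
    - [[30, -19, 0], [0, 0, 0], 0]
    - [[31, -19, -20], [0, 0, 0], 0]
    - [[0, 0, -40], [0, 0, 0], 0]
    - [[0, 0, -40], [0, 0, 0], 0]
    - [[0, 0, -40], [0, 0, 0], 0]
    - [[0, 0, -20], [0, 0, 0], 0]
    - [[0, 0, 0], [0, 0, 0], 0]
    - [[0, 0, 0], [0, 0, 0], 0]

```text
clock: 8.22
eef_pos: [497.3, 138.2, 71.4]
tool_rot: [-3.142, -0.0, 0.42]
force: [-0.3, -1.1, -0.1]
width: -0.1
gripper_force: 0.0
```

Call:
move_arm:
  plan:
    - [[0, 0, -3], [0, 0, 0], 0]
    - [[0, 0, -3], [0, 0, 0], 0]
    - [[0, 0, -3], [0, 0, 0], 0]
    - [[0, 0, -3], [0, 0, 0], 0]
    - [[0, 0, -2], [0, 0, 0], 0]
    - [[0, 0, -2], [0, 0, 0], 0]
    - [[0, 0, 0], [0, 0, 0], 0]
    - [[0, 0, 0], [0, 0, 0], 0]

```text
clock: 9.22
eef_pos: [497.2, 138.2, 55.2]
tool_rot: [-3.142, -0.0, 0.42]
force: [-0.4, 0.6, -0.3]
width: -0.2
gripper_force: 0.0
```

Call:
move_arm:
  plan:
    - [[0, 0, -1.5], [0, 0, 0], 0]
    - [[0, 0, -1.5], [0, 0, 0], 0]
    - [[0, 0, -1.5], [0, 0, 0], 0]
    - [[0, 0, 0], [0, 0, 0], 0]

```text
clock: 9.72
eef_pos: [497.2, 138.2, 50.7]
tool_rot: [-3.142, -0.0, 0.42]
force: [-0.8, -0.1, 1.3]
width: -0.1
gripper_force: 0.8
```

Call:
move_arm:
  plan:
    - [[0, 0, -1], [0, 0, 0], 0]
    - [[0, 0, -1], [0, 0, 0], 0]
    - [[0, 0, -1], [0, 0, 0], 0]
    - [[0, 0, 0], [0, 0, 0], 0]

```text
clock: 10.22
eef_pos: [497.2, 138.2, 47.7]
tool_rot: [-3.142, -0.0, 0.42]
force: [0.1, -0.4, 2.3]
width: 0.4
gripper_force: 1.2
```

Call:
move_arm:
  plan:
    - [[0, 0, -0.7], [0, 0, 0], 0]
    - [[0, 0, -0.7], [0, 0, 0], 0]
    - [[0, 0, 0], [0, 0, 0], 0]

```text
clock: 10.6
eef_pos: [497.2, 138.2, 47.5]
tool_rot: [3.141, -0.001, 0.42]
force: [-2.5, -0.6, 15.9]
width: -0.2
gripper_force: 7.5
```

Firm stop at z = 47.5 with 16 N, so it is fully seated. I'll retreat and check.

Call:
move_arm:
  plan:
    - [[0, 0, 5], [0, 0, 0], 0]
    - [[0, 0, 15], [0, 0, 0], 0]
    - [[0, 0, 40], [0, 0, 0], 0]
    - [[0, 0, 45], [0, 0, 0], 0]
    - [[0, 0, 45], [0, 0, 0], 0]
    - [[-30, 20, 33], [0, 0, 0], 0]
    - [[-30, 17, 0], [0, 0, 0], 0]
    - [[0, 0, 0], [0, 0, 0], 0]
    - [[0, 0, 0], [0, 0, 0], 0]

```text
clock: 11.72
eef_pos: [437.7, 174.8, 229.8]
tool_rot: [3.141, -0.001, 0.42]
force: [0.8, 0.5, -0.4]
width: 0.1
gripper_force: 0.0
```

```bash
python3 - <<'E'
from h import *
im=cams.get_image("wrist")[40:240,225:425];b=cams.get_image("side")[130:250,165:350]
o=np.zeros((400,800,3),np.uint8);o[:,:400]=cv2.resize(im,(400,400));o[:260,400:]=cv2.resize(b,(400,260),interpolation=cv2.INTER_CUBIC);cv2.imwrite("pics/m4.png",o)
E
```

```text
(no output)
```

View pics/m4.png

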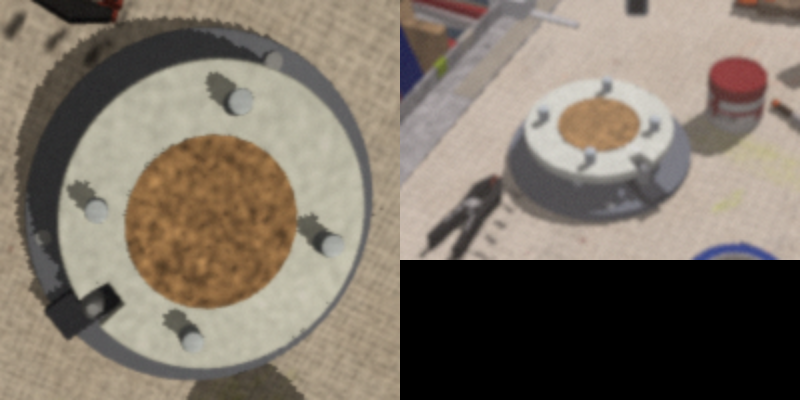

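The picture shows the pallet low, with the pin tip in the notch at (95,305). The jar at (738,90) and the clamp at (465,215) are where they were.

```bash
python3 -c "
from cell import ctrl
print(ctrl.finish_job())"
```

```text
the job is handed in; nothing more can be done
None
```

The pallet was turned about 19° clockwise into register and pressed down to a firm stop with the pin in the notch. It has been released, the jar and clamp are undisturbed, and the job was handed in at about 12 s.

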